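# Put the hole saws back on their board in order of size

### The job

Put the four hole saws back on the storage board, one centred over each dowel and standing flat on the board, in order of size with the smallest beside the steel arbor and the largest at the far end. Set each one down, do not drop it (the teeth chip), and leave the wax tin where it is.

Things in the scene. Friction and masses are not known exactly. Their poses are not given: they have to be found in the camera images.
- saw_35: hole saw, 35 mm outer diameter, the smallest of four: a blue steel cup standing mouth down on its bare-steel teeth, 48 mm tall, bore 30 mm wide and 43 mm deep, flat closed top with a black arbor hole. Loose, upright on the bench at the start. Origin: centre of its toothed underside; z up; its yaw means nothing. Take it across the outside from above
- saw_44: hole saw, 44 mm outer diameter, second smallest of four: a blue steel cup standing mouth down on its bare-steel teeth, 48 mm tall, bore 39 mm wide and 43 mm deep, flat closed top with a black arbor hole. Loose, upright on the bench at the start. Origin: centre of its toothed underside; z up; its yaw means nothing. Take it across the outside from above
- saw_52: hole saw, 52 mm outer diameter, second largest of four: a blue steel cup standing mouth down on its bare-steel teeth, 48 mm tall, bore 47 mm wide and 43 mm deep, flat closed top with a black arbor hole. Loose, upright on the bench at the start. Origin: centre of its toothed underside; z up; its yaw means nothing. Take it across the outside from above
- saw_60: hole saw, 60 mm outer diameter, the largest of four: a blue steel cup standing mouth down on its bare-steel teeth, 48 mm tall, bore 55 mm wide and 43 mm deep, flat closed top with a black arbor hole. Loose, upright on the bench at the start. Origin: centre of its toothed underside; z up; its yaw means nothing. Take it across the outside from above
- post_1: one of four dark dowels in a row on the plywood board, at one end of the row (order 1-2-3-4, 72 mm apart): fixed, upright, 10 mm thick, 30 mm tall. A saw over it stands on the board. Origin: centre of its foot on the board's top, 18 mm above the bench; z up, y along the row from post_1 to post_4, x across it, away from the robot. Board: fixed, 410 x 90 mm, centred under the row
- post_2: one of four dark dowels in a row on the plywood board, next to post_1 (order 1-2-3-4, 72 mm apart): fixed, upright, 10 mm thick, 30 mm tall. A saw over it stands on the board. Origin: centre of its foot on the board's top, 18 mm above the bench; z up, y along the row from post_1 to post_4, x across it, away from the robot. Board: fixed, 410 x 90 mm, centred under the row
- post_3: one of four dark dowels in a row on the plywood board, next to post_4 (order 1-2-3-4, 72 mm apart): fixed, upright, 10 mm thick, 30 mm tall. A saw over it stands on the board. Origin: centre of its foot on the board's top, 18 mm above the bench; z up, y along the row from post_1 to post_4, x across it, away from the robot. Board: fixed, 410 x 90 mm, centred under the row
- post_4: one of four dark dowels in a row on the plywood board, at the other end of the row (order 1-2-3-4, 72 mm apart): fixed, upright, 10 mm thick, 30 mm tall. A saw over it stands on the board. Origin: centre of its foot on the board's top, 18 mm above the bench; z up, y along the row from post_1 to post_4, x across it, away from the robot. Board: fixed, 410 x 90 mm, centred under the row
- arbor: the set's steel arbor, standing fixed in the board at one end of the row (either end), 64 mm beyond the end dowel: a 32 mm flange, a 24 mm collar and a slim hex shank pointing up, 60 mm tall above the board. Origin: centre of its underside on the board's top
- tin: round yellow tin of cutting wax with a green lid disc, 50 mm across and 22 mm tall, loose on the board at the end away from the arbor, 64 mm beyond the end dowel. It stays there. Origin: centre of its underside; z up
Things that resemble listed ones, but are neither listed nor needed, are in the scene too. Leave any pink or purple look-alike of the saw_35 alone.

How it is judged:
By the outcome, as a careful person would: the job done as asked, in the order asked, and still so for the second after the job is handed in, with the robot touching nothing.
It also fails if it takes over 93 s, if anything falls off the work surface, if the arm or the gripper's body presses on something with over 40 N, if the wrist force passes 120 N, or if a joint passes its speed limit or range.

### The arm

A 6-joint arm with a two-finger parallel gripper is mounted at the origin on the work surface. World frame = base frame: x ahead of the robot, y to its left, z up, the work surface at z = 0. Lengths are in m, angles in rad, forces in N, time in s.
With the tool pointing down it reaches from about 0.35 to 0.975 m from the base axis. Payload 4.9 kg.
Tool frame: the origin (TCP) lies on the centre line of the jaws, within the pads' length; the fingertips stand 14 mm ahead of it and the grasp point (between the pads) lies 5 mm behind it; x points along the fingers, z is the direction in which the jaws open and shut, and the axes are right-handed (so a half turn about x gives the same grasp; the last joint's range is limited). The gripper opens to 85 mm and grips with 20 to 120 N. Pads are 22 mm wide; open, the fingers measure 114 mm over their backs; the gripper's body (76 mm by 85 mm) begins 54 mm behind the grasp point. The pads swing forward as they close: fully open they stand 13 mm farther back than shut.
Start: joints at [-1.235, 0.053, 1.613, -0, 1.476, -0.119], TCP at [0.275, -0.561, 0.245] pointing down, gripper open.
Joint ranges: [-3.01, 3.01], [-1.01, 2.22], [0.06, 2.58], [-1.02, 4.17], [0.09, 2.62], [-3.14, 3.14]. Speed limits (rad/s): [2.57, 2.57, 3.14, 3.14, 3.14, 3.14].

### API

Orientations are given as a rotation vector (axis times angle).
In Python, from station import ctrl gives the robot as it stands.
- The arm moves only by the tool move_arm, never from a script. Its argument "increments" is a list that holds one entry, the list of rows, each a list of 4 numbers: the shift along the tool's x, y, z in units of 25 cm (1.0 is 25 cm), then the turn about the tool's x in units of 90 degrees (1.0 is 90 degrees). A call has 1 to 20 rows; each row shifts and turns the commanded pose from where the row before left it, along the tool's axes as they then stand; what a row does not reach is not made up. A row lasts 1/12 s, in which the tool goes at most 41.7 mm and 7.16 degrees, less where a joint would pass 70% of its speed; a pose out of reach is approached as far as the arm can. A call with a number of a shift or a turn outside -1 to 1 is refused whole. A call with a gripper value outside its range is refused whole. "gripper" is the closure, from 0 (fully open) to 1 (shut), set as the call begins (left out, the last holds). The fingers move at their own pace and stop on an object; "squeeze" is the grip in N (left out, the last holds). Time passes only in rows, so rows that do not move let the fingers close. It gives the time, the measured TCP pose, the force and the opening at its end, in the units of the state.
- ctrl.get_obs(): the state, without advancing time (a new reading comes with each control period).
- ctrl.get_image(name): name is "scene" or "top" or "wrist"; returns a dict with "pixels" (384x512x3 uint8, red, green, blue), "depth" (384x512 float32, m along the optical axis (not along the pixel's ray), 0 where there is no reading), "K" (3x3 intrinsics, pixels), "k1" (the pictures are not rectified: a ray, as slopes to the right and down, at radius r is drawn at 1 + k1 r^2 times it, then the intrinsics apply), "extrinsics" (4x4, takes a point from camera to world coordinates); the wrist camera has in their place "tool_from_camera" (4x4, takes a point from camera to tool coordinates, whose origin is the TCP and whose axes are the tool frame's). Camera axes: x right, y up, looking along -z (the intrinsics and any distortion apply to the point x, -y, -z); pixel columns grow to the right and rows downward; lengths in m; the calibration is good to about 2 mm. A picture is of the moment at which its call begins: read the wrist's pose just before it.
- ctrl.finish_job(): hands the job in, once; it reports no verdict.
Trained networks look in the newest picture that a camera, given by its name, has taken for a name from the list of things; names that differ only in an ending like _2 or _b are one class to them, and where a whole thing is asked for, a point or a joint stands for the part that bears it (a point fixed in the world has none). Each returns a list of dicts, best first, with "score" (0 to 1); they miss things now and then, are a little off and sometimes report something else, mostly with a low value. They report only what shows in the picture. A call takes as long as a camera call. They do not tell look-alikes from the thing itself.
- ctrl.trace(camera, target): "region" (384x512 bool, what is visible of it) and "pixel" ([row, column] in pixels, amid what is visible of it).
The state is a dict: "t": time; "q": joint angles; "dq": joint speeds; "effort": joint torques, N m; "tool_pos": TCP position; "tool_rot": TCP orientation; "contact_force": force on the tool from outside, world axes, zero at the start; "wrist_torque": the same for the moment, N m; "opening": finger opening in m.
Only numpy, scipy, OpenCV 4.12 (cv2) and the standard library are available. Lean on these libraries where they do the work, as an engineer would, in place of code of your own. Each camera call takes 0.05 s, during which the arm holds its last target. There are 200 camera calls.

## Working session

There is one attempt and no reset: what is moved stays moved. The work goes in short steps, Python scripts to look and compute and a tool call to move; the robot and the scene stay as the last step left them, time stands still between calls to the robot, and variables do not carry over. Pictures are saved under pics/ and viewed, about 12 in all and at most 16, crops included, and the job is handed in when it is done.

Besides the shell and the picture viewer there is one more tool, called after "Emit:" as name(argument=value, ...), one argument or row to a line, values as JSON. move_arm: Moves the arm, as the interface text tells. Shifts and turns lie within -1 to 1; 1 stands for 25 cm of shift or 90 degrees of turn. Its arguments: {"type":"object","properties":{"increments":{"type":"array","items":{"type":"array","items":{"type":"array","items":{"type":"number","minimum":-1,"maximum":1}}}},"gripper":{"type":"number"},"squeeze":{"type":"number"}},"required":["increments"]}

```bash
mkdir -p pics; cat > h.py <<'E'
import numpy as np, cv2
from scipy.spatial.transform import Rotation as R
from station import ctrl
def world(im, px, T=None):
    # px: Nx2 (row,col); returns world pts
    px=np.atleast_2d(px); T=im["extrinsics"] if T is None else T
    K=im["K"]; d=im["depth"][px[:,0].astype(int),px[:,1].astype(int)]
    u=cv2.undistortPoints(px[:,::-1].astype(np.float64).reshape(-1,1,2),np.array(K,float),np.array([im["k1"],0,0,0.]))[:,0]
    P=np.c_[u[:,0]*d,-u[:,1]*d,-d,np.ones(len(d))]
    return (P@np.array(T).T)[:,:3]
def wristT(im,o):
    T=np.eye(4);T[:3,:3]=R.from_rotvec(o["tool_rot"]).as_matrix();T[:3,3]=o["tool_pos"]
    return T@np.array(im["tool_from_camera"])
def save(im,n): cv2.imwrite("pics/"+n,im["pixels"][...,::-1])
E
python3 - <<'E'
from h import *
o=ctrl.get_obs();print(o["t"],o["tool_pos"],R.from_rotvec(o["tool_rot"]).as_matrix().round(2).tolist(),o["opening"])
a=[]
for n in ["top","scene"]:
    im=ctrl.get_image(n);save(im,n+"0.png")
    for t in ["saw_35","saw_44","saw_52","saw_60","post_1","arbor","tin"]:
        for r in ctrl.trace(n,t):
            m=np.argwhere(r["region"]);w=world(im,m);w=w[(w[:,2]>0.005)]
            if len(w)==0: continue
            z=np.percentile(w[:,2],90);tp=w[abs(w[:,2]-z)<.006]
            print(n,t,round(r["score"],2),np.round(r["pixel"]),"z",z.round(3),"ctr",((tp.min(0)+tp.max(0))/2).round(3)[:2],"ext",np.ptp(tp,0).round(3)[:2],len(m))
E
```

```text
0.0 [ 0.27434831 -0.56089933  0.24407132] [[-0.0, 0.9, 0.44], [0.0, 0.44, -0.9], [-1.0, 0.0, -0.0]] 0.08566447348233205
top saw_35 0.93 [194. 384.] z 0.051 ctr [ 0.535 -0.357] ext [0.057 0.06 ] 475
top saw_35 0.73 [225. 191.] z 0.051 ctr [0.438 0.175] ext [0.041 0.04 ] 230
top saw_35 0.72 [217. 319.] z 0.051 ctr [ 0.476 -0.171] ext [0.034 0.034] 161
top saw_35 0.66 [221. 292.] z 0.051 ctr [ 0.457 -0.093] ext [0.033 0.033] 144
top saw_35 0.65 [238. 316.] z 0.051 ctr [ 0.405 -0.161] ext [0.033 0.033] 165
top saw_35 0.58 [221. 140.] z 0.051 ctr [0.454 0.335] ext [0.047 0.048] 310
top saw_44 0.93 [194. 384.] z 0.051 ctr [ 0.535 -0.357] ext [0.057 0.06 ] 475
top saw_44 0.73 [225. 191.] z 0.051 ctr [0.438 0.175] ext [0.041 0.04 ] 230
top saw_44 0.72 [217. 319.] z 0.051 ctr [ 0.476 -0.171] ext [0.034 0.034] 161
top saw_44 0.66 [221. 292.] z 0.051 ctr [ 0.457 -0.093] ext [0.033 0.033] 144
top saw_44 0.65 [238. 316.] z 0.051 ctr [ 0.405 -0.161] ext [0.033 0.033] 165
top saw_44 0.58 [221. 140.] z 0.051 ctr [0.454 0.335] ext [0.047 0.048] 310
top saw_52 0.93 [194. 384.] z 0.051 ctr [ 0.535 -0.3
[... 2612 characters left out ...]
ene saw_60 0.86 [232. 169.] z 0.048 ctr [ 0.479 -0.173] ext [0.036 0.035] 429
scene saw_60 0.8 [142. 300.] z 0.047 ctr [0.458 0.334] ext [0.052 0.056] 378
scene saw_60 0.72 [166. 261.] z 0.049 ctr [0.442 0.172] ext [0.04  0.042] 343
scene saw_60 0.67 [212. 192.] z 0.049 ctr [ 0.458 -0.096] ext [0.035 0.034] 389
scene saw_60 0.54 [215. 154.] z 0.049 ctr [ 0.428 -0.166] ext [0.084 0.041] 408
scene post_1 0.48 [195. 321.] z 0.045 ctr [0.65  0.143] ext [0.008 0.01 ] 72
scene arbor 0.77 [245. 226.] z 0.068 ctr [ 0.603 -0.133] ext [0.009 0.01 ] 304
scene arbor 0.35 [144. 301.] z 0.047 ctr [0.458 0.334] ext [0.052 0.056] 375
scene tin 0.64 [187. 340.] z 0.041 ctr [0.661 0.205] ext [0.045 0.05 ] 275
```

View pics/top0.png

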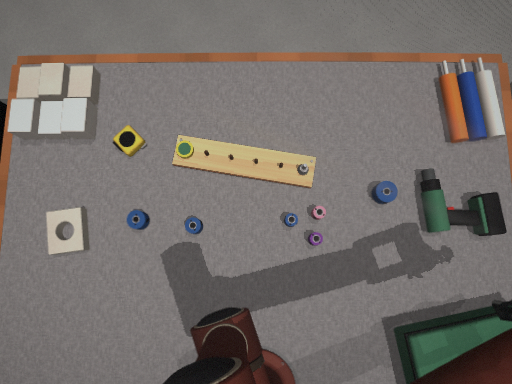

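View pics/scene0.png

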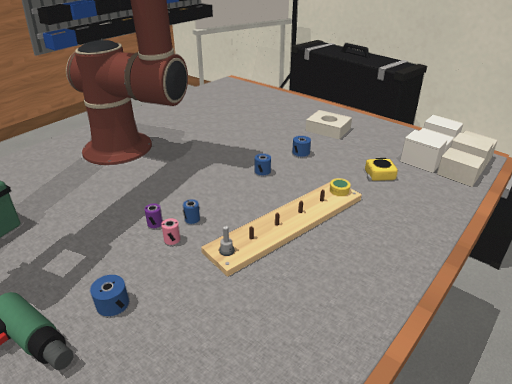

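Four blue saws in the top view: saw_60 at (194,384), saw_52 (221,137), saw_44 (225,193) and saw_35 (219,291). The look-alikes are pink (212,319) and purple (238,316), both to be left alone. The board's arbor is at (169,303) on the right and the tin at (148,186), so the smallest goes on the right dowel.

I'll turn the jaws across the row and go above saw_60, then check it from close up.

Emit:
move_arm(
  increments=[
    [[0,0,0,-0.0757],[0,0,0,-0.0757],[0,0,0,-0.0757],[0,0,0,-0.0757],[0,0,0,-0.0757],[0,0,0,-0.0757],[0,0,0,-0.0757],[0,0,0,-0.0757],[0.018,0.097,0.09,0],[0.018,0.097,0.09,0],[0.018,0.097,0.09,0],[0.018,0.097,0.09,0],[0.018,0.097,0.09,0],[0.018,0.097,0.09,0],[0.018,0.097,0.09,0],[0.018,0.097,0.09,0],[0.018,0.097,0.09,0],[0.018,0.097,0.09,0],[0,0,0,0],[0,0,0,0]],
  ],
  gripper=0,
  squeeze=40,
)

```text
t: 2.47
tool_pos: [0.5371, -0.3578, 0.1998]
tool_rot: [0.127, 1.568, -0.127]
contact_force: [-0.5, -0.2, 0.3]
opening: 0.0854
```

```bash
cat >> h.py <<'E'
def tops(T,im,cls,zlo,zhi):
    for r in ctrl.trace(*cls):
        m=np.argwhere(r["region"]);w=world(im,m,T);k=(w[:,2]>zlo)&(w[:,2]<zhi)
        if k.sum()<15: continue
        tp=w[k];c,rad=cv2.minEnclosingCircle(tp[:,:2].astype(np.float32))
        print(cls[1],round(r["score"],2),np.round(r["pixel"]),"n",k.sum(),"z",np.median(tp[:,2]).round(4),"circ",np.round(c,4),"dia",round(2*rad,4),"mean",tp[:,:2].mean(0).round(4))
def go(p):
    o=ctrl.get_obs();A=R.from_rotvec(o["tool_rot"]).as_matrix();d=A.T@(np.array(p)-o["tool_pos"])
    print("t",round(o["t"],2),"pos",np.round(o["tool_pos"],4),"F",np.round(o["contact_force"],1),"op",round(o["opening"],4),"zaxis",A[:,2].round(3),"xaxis",A[:,0].round(3),"units",(d/.25).round(4))
E
python3 - <<'E'
from h import *
o=ctrl.get_obs();im=ctrl.get_image("wrist");save(im,"w1.png");T=wristT(im,o)
go([.535,-.359,.2])
tops(T,im,("wrist","saw_60"),.042,.056)
E
```

```text
t 2.52 pos [ 0.5364 -0.3589  0.2001] F [ 0.1  0.1 -0.3] op 0.0856 zaxis [ 0.987 -0.163 -0.001] xaxis [-0.001 -0.    -1.   ] units [ 0.0005 -0.0015 -0.0054]
saw_60 0.93 [10. 94.] n 677 z 0.0472 circ [ 0.4047 -0.1638] dia 0.0358 mean [ 0.4046 -0.1706]
saw_60 0.91 [176. 258.] n 2233 z 0.0469 circ [ 0.5351 -0.3608] dia 0.0602 mean [ 0.5352 -0.3596]
saw_60 0.69 [  9. 172.] n 524 z 0.0473 circ [ 0.4767 -0.1769] dia 0.0339 mean [ 0.4766 -0.1827]
```

View pics/w1.png

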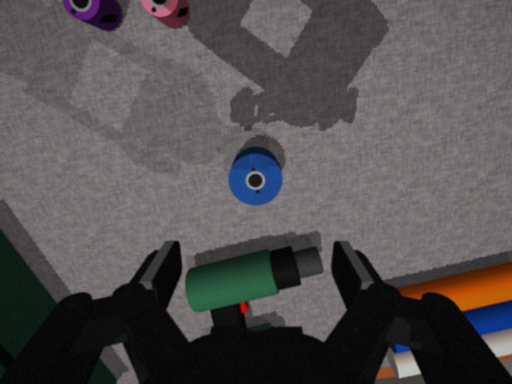

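The wrist view shows the blue saw at (177,256), measuring 60.2 mm across at (0.535,-0.360) with its top at 47 mm. That matches saw_60. Descend and grip.

Emit:
move_arm(
  increments=[
    [[0.08,-0.006,-0.005,0],[0.1,0,0,0],[0.1,0,0,0],[0.1,0,0,0],[0.1,0,0,0],[0.1,0,0,0],[0.05,0,0,0],[0.05,0,0,0],[0,0,0,0],[0,0,0,0]],
  ],
)

```text
t: 3.4
tool_pos: [0.5346, -0.361, 0.0306]
tool_rot: [0.13, 1.567, -0.13]
contact_force: [-0.9, 0.1, -0.2]
opening: 0.0852
```

Emit:
move_arm(
  increments=[
    [[0,0,0,0],[0,0,0,0],[0,0,0,0],[0,0,0,0],[0,0,0,0],[0,0,0,0],[0,0,0,0],[0,0,0,0],[0,0,0,0],[0,0,0,0]],
  ],
  gripper=1,
  squeeze=50,
)

```text
t: 4.23
tool_pos: [0.5363, -0.3616, 0.033]
tool_rot: [0.127, 1.563, -0.131]
contact_force: [-1.0, -0.5, 6.0]
opening: 0.0594
```

Emit:
move_arm(
  increments=[
    [[-0.05,0,0,0],[-0.1,0,0,0],[-0.1,0,0,0],[-0.1,0,0,0],[-0.1,0,0,0],[-0.1,0,0,0],[-0.1,0.05,0,0],[0,0.12,0.01,0],[0,0.12,0.01,0],[0,0.12,0.01,0],[0,0.12,0.01,0],[0,0.12,0.01,0],[0,0.12,0.01,0],[0,0.12,0.01,0],[0,0.12,0.01,0],[0,0.05,0.01,0],[0,0,0,0],[0,0,0,0]],
  ],
)

```text
t: 5.73
tool_pos: [0.6003, -0.1025, 0.1929]
tool_rot: [0.128, 1.567, -0.129]
contact_force: [-0.4, -0.7, -0.3]
opening: 0.0593
```

```bash
python3 - <<'E'
from h import *
o=ctrl.get_obs();im=ctrl.get_image("wrist");save(im,"w2.png");T=wristT(im,o)
np.set_printoptions(suppress=True)
tops(T,im,("wrist","post_1"),.03,.056)
tops(T,im,("wrist","tin"),.03,.056)
tops(T,im,("wrist","arbor"),.055,.09)
go([.648,.145,.2])
# dowel tops by height
h,wd=im["depth"].shape
px=np.argwhere(im["depth"]>0);w=world(im,px,T)
b=cv2.Rodrigues(o["tool_rot"])[0]
k=(w[:,2]>.038)&(w[:,2]<.055)&(w[:,0]>.59)&(w[:,0]<.68)&(w[:,1]>-.1)
M=np.zeros((h,wd),np.uint8);M[tuple(px[k].T)]=1
n,l,s,c=cv2.connectedComponentsWithStats(M)
for i in range(1,n):
    if s[i,4]>15:
        p=w[k][l[tuple(px[k].T)]==i];p=p[p[:,2]>np.percentile(p[:,2],90)-.006];print(c[i].round(),s[i,4],((p.min(0)+p.max(0))/2).round(4),np.ptp(p,axis=0).round(4))
k=(w[:,2]>.012)&(w[:,2]<.022)&(w[:,0]>.5)&(w[:,0]<.76)&(w[:,1]>-.1)
if k.sum(): print("board",cv2.minAreaRect(w[k][:,:2].astype(np.float32)),np.median(w[k][:,2]))
E
```

```text
post_1 0.52 [142. 266.] n 78 z 0.0451 circ [ 0.6125 -0.0689] dia 0.0089 mean [ 0.6125 -0.0678]
post_1 0.39 [ 73. 264.] n 79 z 0.0452 circ [0.624  0.0007] dia 0.0091 mean [0.6241 0.0011]
t 5.93 pos [ 0.6001 -0.104   0.1928] F [ 0.4 -0.2 -1.8] op 0.0599 zaxis [ 0.986 -0.166 -0.   ] xaxis [-0. -0. -1.] units [-0.0292  1.0138  0.0239]
[264.  72.] 82 [0.6242 0.0019 0.0452] [0.009  0.0084 0.0071]
[263. 146.] 75 [ 0.6125 -0.069   0.0456] [0.0089 0.0087 0.0058]
board ((0.6201459765434265, -0.018041588366031647), (0.17962011694908142, 0.09201441705226898), 80.58599090576172) 0.017031678498193425
```

View pics/w2.png

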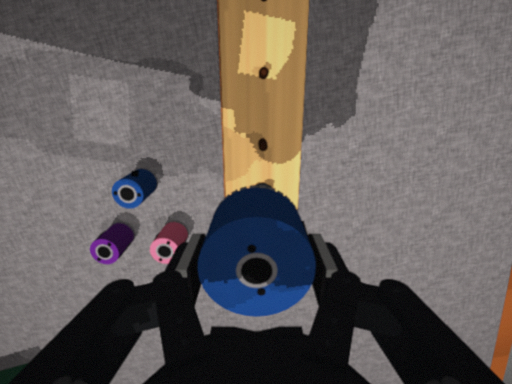

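The wrist view shows saw_60 held (top at (268,257)) and the first two dowels at (144,263) and (72,264). Their 72 mm spacing matches. Go on above post_4.

Emit:
move_arm(
  increments=[
    [[0,0.1,0.0025,0],[0,0.12,0.003,0],[0,0.12,0.003,0],[0,0.12,0.003,0],[0,0.12,0.003,0],[0,0.12,0.003,0],[0,0.12,0.003,0],[0,0.12,0.0025,0],[0,0.068,0,0],[0,0,0,0],[0,0,0,0],[0,0,0,0]],
  ],
)

```text
t: 6.93
tool_pos: [0.6475, 0.1436, 0.1926]
tool_rot: [0.13, 1.567, -0.131]
contact_force: [-0.7, -1.2, -1.5]
opening: 0.0596
```

```bash
cat >> h.py <<'E'
def tophole(o,im,cls="saw_60"):
    T=wristT(im,o)
    for r in ctrl.trace("wrist",cls):
        m=np.argwhere(r["region"]);w=world(im,m,T);k=w[:,2]>np.percentile(w[:,2],80)-.004
        c,rad=cv2.minEnclosingCircle(w[k][:,:2].astype(np.float32))
        print(round(r["score"],2),np.round(r["pixel"]),"top-TCP",(np.array(c)-o["tool_pos"][:2]).round(4),"dia",round(2*rad,4),"ztop-TCP",(np.median(w[k][:,2])-o["tool_pos"][2]).round(4))
E
python3 - <<'E'
from h import *
o=ctrl.get_obs();im=ctrl.get_image("wrist");T=wristT(im,o)
tophole(o,im); tops(T,im,("wrist","tin"),.03,.056)
go([.6478,.1435,.06])
E
```

```text
0.89 [351. 154.] top-TCP [-0.0926 -0.0864] dia 0.3979 ztop-TCP -0.1462
0.78 [26. 40.] top-TCP [-0.0963  0.1415] dia 0.2498 ztop-TCP -0.1454
0.76 [255. 256.] top-TCP [0.0021 0.0268] dia 0.1125 ztop-TCP 0.0138
0.71 [369. 138.] top-TCP [-0.1423 -0.139 ] dia 0.3815 ztop-TCP -0.1552
0.68 [174.  76.] top-TCP [-0.1075  0.0511] dia 0.2495 ztop-TCP -0.1457
tin 0.64 [116. 257.] n 1878 z 0.0392 circ [0.6588 0.207 ] dia 0.0501 mean [0.6588 0.2076]
t 7.08 pos [0.6475 0.1435 0.1928] F [ 0.1  0.1 -1.5] op 0.0593 zaxis [ 0.986 -0.166 -0.   ] xaxis [-0. -0. -1.] units [5.311e-01 5.000e-04 1.400e-03]
```

Emit:
move_arm(
  increments=[
    [[0.06,-0.003,0.001,0],[0.08,0,0,0],[0.08,0,0,0],[0.08,0,0,0],[0.08,0,0,0],[0.08,0,0,0],[0.06,0,0,0],[0.025,0,0,0],[0.006,0,0,0],[0.004,0,0,0],[0.004,0,0,0],[0.004,0,0,0],[0,0,0,0],[0,0,0,0]],
  ],
)

```text
t: 8.25
tool_pos: [0.6481, 0.1443, 0.053]
tool_rot: [0.129, 1.565, -0.129]
contact_force: [-0.2, 0.4, -2.3]
opening: 0.06
```

Emit:
move_arm(
  increments=[
    [[0.004,0,0,0],[0.003,0,0,0],[0.002,0,0,0],[0,0,0,0],[0,0,0,0]],
  ],
)

```text
t: 8.67
tool_pos: [0.648, 0.1443, 0.0511]
tool_rot: [0.129, 1.566, -0.129]
contact_force: [-3.4, -0.1, 5.4]
opening: 0.0596
```

Emit:
move_arm(
  increments=[
    [[0,0,0,0],[0,0,0,0],[0,0,0,0],[0,0,0,0],[0,0,0,0],[-0.04,0,0,0],[-0.08,0,0,0],[-0.1,0,0,0],[-0.12,0,0,0],[-0.12,0,0,0],[-0.12,0.03,-0.05,0],[0,0.08,-0.11,0],[0,0.08,-0.11,0],[0,0.08,-0.11,0],[0,0.08,-0.11,0],[0,0.08,-0.11,0],[0,0.08,-0.11,0],[0,0.08,-0.11,0],[0,0.04,-0.06,0],[0,0,0,0]],
  ],
  gripper=0,
)

```text
t: 10.33
tool_pos: [0.4539, 0.3379, 0.1956]
tool_rot: [0.127, 1.567, -0.125]
contact_force: [-0.2, 0.4, 0.3]
opening: 0.0853
```

```bash
python3 - <<'E'
from h import *
ctrl.get_image("scene");ctrl.get_image("scene")
o=ctrl.get_obs();im=ctrl.get_image("wrist");save(im,"w3.png");T=wristT(im,o)
tops(T,im,("wrist","saw_52"),.042,.07)
go([.456,.335,.03])
E
```

```text
saw_52 0.72 [285. 265.] n 814 z 0.0464 circ [0.4403 0.1756] dia 0.0457 mean [0.4401 0.1774]
saw_52 0.65 [175. 258.] n 1728 z 0.047 circ [0.4556 0.3339] dia 0.0527 mean [0.4556 0.3349]
saw_52 0.63 [280. 420.] n 938 z 0.0596 circ [0.6475 0.149 ] dia 0.061 mean [0.6436 0.1668]
t 10.53 pos [0.4571 0.3351 0.1953] F [ 1.  -0.3 -0.8] op 0.0854 zaxis [ 0.986 -0.165  0.001] xaxis [ 0.001  0.    -1.   ] units [ 0.6613 -0.0013 -0.0049]
```

View pics/w3.png

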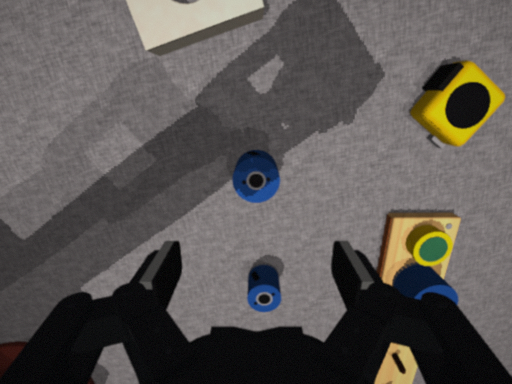

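The wrist view shows saw_52 at (175,257), measuring 52.7 mm. Saw_60 is standing on the board at (285,425) beside the undisturbed tin. Descend and grip.

Emit:
move_arm(
  increments=[
    [[0.06,-0.004,-0.0055,0],[0.1,0,0,0],[0.1,0,0,0],[0.1,0,0,0],[0.1,0,0,0],[0.1,0,0,0],[0.07,0,0,0],[0.03,0,0,0],[0,0,0,0],[0,0,0,0]],
  ],
)

```text
t: 11.37
tool_pos: [0.4557, 0.3345, 0.0302]
tool_rot: [0.13, 1.567, -0.13]
contact_force: [0.3, 0.0, 0.8]
opening: 0.0857
```

Emit:
move_arm(
  increments=[
    [[0,0,0,0],[0,0,0,0],[0,0,0,0],[0,0,0,0],[0,0,0,0],[0,0,0,0],[0,0,0,0],[0,0,0,0],[0,0,0,0],[0,0,0,0]],
  ],
  gripper=1,
)

```text
t: 12.2
tool_pos: [0.4562, 0.3357, 0.032]
tool_rot: [0.131, 1.564, -0.128]
contact_force: [-0.9, -1.3, 7.0]
opening: 0.0515
```

Emit:
move_arm(
  increments=[
    [[-0.05,0,0,0],[-0.1,0,0,0],[-0.12,0,0,0],[-0.12,0,0,0],[-0.12,0,0,0],[-0.1,-0.04,0.04,0],[-0.04,-0.09,0.09,0],[0,-0.1,0.1,0],[0,-0.1,0.1,0],[0,-0.1,0.1,0],[0,-0.1,0.1,0],[0,-0.1,0.1,0],[0,-0.1,0.1,0],[0,-0.1,0.1,0],[0,-0.08,0.054,0],[0,0,0,0],[0,0,0,0],[0,0,0,0]],
  ],
)

```text
t: 13.7
tool_pos: [0.635, 0.0747, 0.1924]
tool_rot: [0.13, 1.568, -0.129]
contact_force: [0.0, 0.4, -1.0]
opening: 0.0515
```

```bash
python3 - <<'E'
from h import *
o=ctrl.get_obs();im=ctrl.get_image("wrist");save(im,"w4.png");T=wristT(im,o)
tops(T,im,("wrist","saw_52"),.055,.07);tops(T,im,("wrist","tin"),.03,.056)
go([.636,.0725,.052])
E
```

```text
tin 0.96 [ 39. 258.] n 2302 z 0.0395 circ [0.6585 0.2063] dia 0.0496 mean [0.6582 0.2068]
t 13.85 pos [0.6349 0.0754 0.1924] F [ 0.1  0.5 -0.7] op 0.0509 zaxis [ 0.987 -0.162 -0.   ] xaxis [-0.  0. -1.] units [ 0.5615 -0.011   0.0065]
```

View pics/w4.png

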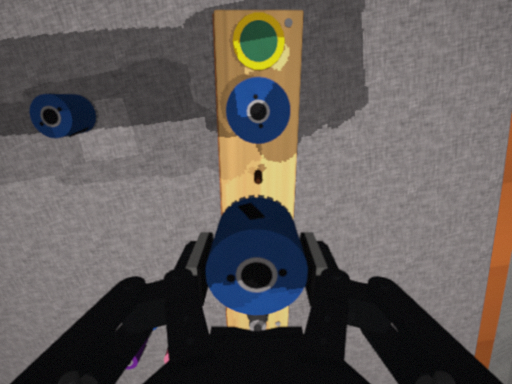

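Dowel post_3 shows at (177,258), directly under the held saw_52. Saw_60 is on post_4 at (110,258) and the tin is in place at (40,258). Lower it.

Emit:
move_arm(
  increments=[
    [[0.06,-0.01,0.0065,0],[0.08,0,0,0],[0.08,0,0,0],[0.08,0,0,0],[0.08,0,0,0],[0.08,0,0,0],[0.06,0,0,0],[0.025,0,0,0],[0.006,0,0,0],[0.004,0,0,0],[0.003,0,0,0],[0.003,0,0,0],[0,0,0,0],[0,0,0,0]],
  ],
)

```text
t: 15.02
tool_pos: [0.6373, 0.0715, 0.053]
tool_rot: [0.129, 1.565, -0.129]
contact_force: [0.4, 0.3, -0.4]
opening: 0.0516
```

Emit:
move_arm(
  increments=[
    [[0.004,0,0,0],[0.002,0,0,0],[0.002,0,0,0],[0,0,0,0],[0,0,0,0]],
  ],
)

```text
t: 15.43
tool_pos: [0.6367, 0.0715, 0.0501]
tool_rot: [0.129, 1.567, -0.129]
contact_force: [-0.1, 0.3, -0.9]
opening: 0.0514
```

Emit:
move_arm(
  increments=[
    [[0.003,0,0,0],[0.002,0,0,0],[0,0,0,0],[0,0,0,0]],
  ],
)

```text
t: 15.77
tool_pos: [0.637, 0.0714, 0.05]
tool_rot: [0.129, 1.567, -0.129]
contact_force: [-3.3, -0.9, 5.2]
opening: 0.0512
```

Emit:
move_arm(
  increments=[
    [[0,0,0,0],[0,0,0,0],[0,0,0,0],[0,0,0,0],[0,0,0,0],[-0.04,0,0,0],[-0.08,0,0,0],[-0.1,0,0,0],[-0.12,0,0,0],[-0.12,0,0,0],[-0.12,0.02,-0.05,0],[0,0.04,-0.11,0],[0,0.04,-0.12,0],[0,0.04,-0.12,0],[0,0.04,-0.12,0],[0,0.04,-0.12,0],[0,0.04,-0.12,0],[0,0.023,-0.086,0],[0,0,0,0],[0,0,0,0]],
  ],
  gripper=0,
)

```text
t: 17.43
tool_pos: [0.4394, 0.1764, 0.1947]
tool_rot: [0.128, 1.565, -0.128]
contact_force: [0.1, -0.3, 0.2]
opening: 0.0854
```

```bash
python3 - <<'E'
from h import *
ctrl.get_image("scene")
o=ctrl.get_obs();im=ctrl.get_image("wrist");save(im,"w5.png");T=wristT(im,o)
tops(T,im,("wrist","saw_44"),.042,.07)
go([.44,.1756,.03])
E
```

```text
saw_44 0.77 [174. 257.] n 1256 z 0.047 circ [0.4395 0.1751] dia 0.0446 mean [0.44   0.1759]
saw_44 0.67 [173. 448.] n 3136 z 0.0647 circ [0.6469 0.1449] dia 0.0621 mean [0.6421 0.1485]
saw_44 0.6 [236. 434.] n 2008 z 0.0644 circ [0.6366 0.0712] dia 0.0552 mean [0.6314 0.0757]
t 17.58 pos [0.4406 0.1756 0.1944] F [ 0.1 -0.9 -0.2] op 0.0852 zaxis [ 0.986 -0.165  0.001] xaxis [ 0.001 -0.    -1.   ] units [ 6.575e-01 -5.000e-04 -2.900e-03]
```

Emit:
move_arm(
  increments=[
    [[0.06,-0.001,-0.003,0],[0.1,0,0,0],[0.1,0,0,0],[0.1,0,0,0],[0.1,0,0,0],[0.1,0,0,0],[0.068,0,0,0],[0.03,0,0,0],[0,0,0,0],[0,0,0,0]],
  ],
)

```text
t: 18.42
tool_pos: [0.4397, 0.1756, 0.0296]
tool_rot: [0.13, 1.567, -0.13]
contact_force: [0.3, 0.4, 0.9]
opening: 0.0853
```

Emit:
move_arm(
  increments=[
    [[0,0,0,0],[0,0,0,0],[0,0,0,0],[0,0,0,0],[0,0,0,0],[0,0,0,0],[0,0,0,0],[0,0,0,0],[0,0,0,0],[0,0,0,0]],
  ],
  gripper=1,
)

```text
t: 19.25
tool_pos: [0.4401, 0.1761, 0.0308]
tool_rot: [0.13, 1.565, -0.129]
contact_force: [-0.6, -1.2, 6.5]
opening: 0.0431
```

Emit:
move_arm(
  increments=[
    [[-0.05,0,0,0],[-0.1,0,0,0],[-0.12,0,0,0],[-0.12,0,0,0],[-0.12,0,0,0],[-0.1,-0.02,0.04,0],[-0.04,-0.06,0.09,0],[0,-0.075,0.11,0],[0,-0.08,0.12,0],[0,-0.08,0.12,0],[0,-0.08,0.12,0],[0,-0.08,0.12,0],[0,-0.06,0.08,0],[0,-0.03,0.042,0],[0,0,0,0],[0,0,0,0],[0,0,0,0]],
  ],
)

```text
t: 20.67
tool_pos: [0.6224, 0.003, 0.1914]
tool_rot: [0.129, 1.568, -0.128]
contact_force: [-1.2, 1.2, -0.9]
opening: 0.0429
```

```bash
python3 - <<'E'
from h import *
o=ctrl.get_obs();im=ctrl.get_image("wrist");save(im,"w6.png");T=wristT(im,o)
tops(T,im,("wrist","saw_52"),.055,.07);tops(T,im,("wrist","post_1"),.03,.056)
go([.6243,.0015,.052])
E
```

```text
saw_52 0.91 [114. 259.] n 2560 z 0.065 circ [0.6367 0.07  ] dia 0.0525 mean [0.6368 0.0707]
post_1 0.6 [177. 258.] n 85 z 0.0445 circ [0.6246 0.0015] dia 0.0094 mean [0.6246 0.0036]
t 20.82 pos [0.6226 0.0032 0.1918] F [ 0.4 -0.1 -1.1] op 0.0433 zaxis [ 0.987 -0.162 -0.   ] xaxis [-0.  0. -1.] units [ 0.5593 -0.0056  0.0079]
```

View pics/w6.png

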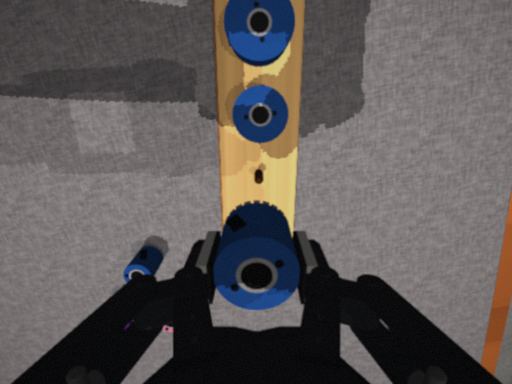

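Post_2 shows at (177,258), under the held saw_44. Saw_52 at (114,259) stands at 65 mm with its centre within about 2 mm of the dowel. Lower it.

Emit:
move_arm(
  increments=[
    [[0.06,-0.004,0.008,0],[0.08,0,0,0],[0.08,0,0,0],[0.08,0,0,0],[0.08,0,0,0],[0.08,0,0,0],[0.06,0,0,0],[0.025,0,0,0],[0.008,0,0,0],[0.005,0,0,0],[0.004,0,0,0],[0.004,0,0,0],[0,0,0,0],[0,0,0,0]],
  ],
)

```text
t: 21.98
tool_pos: [0.6258, 0.0006, 0.0512]
tool_rot: [0.129, 1.565, -0.129]
contact_force: [0.2, -0.5, -1.3]
opening: 0.0429
```

Emit:
move_arm(
  increments=[
    [[0.004,0,0,0],[0.003,0,0,0],[0.002,0,0,0],[0,0,0,0],[0,0,0,0]],
  ],
)

```text
t: 22.4
tool_pos: [0.6255, 0.0006, 0.0488]
tool_rot: [0.129, 1.567, -0.129]
contact_force: [-3.5, 0.3, 3.9]
opening: 0.0429
```

Emit:
move_arm(
  increments=[
    [[0,0,0,0],[0,0,0,0],[0,0,0,0],[0,0,0,0],[0,0,0,0],[-0.04,0,0,0],[-0.08,0,0,0],[-0.1,0,0,0],[-0.12,0,0,0],[-0.12,0,0,0],[-0.12,-0.03,-0.04,0],[0,-0.09,-0.11,0],[0,-0.09,-0.11,0],[0,-0.09,-0.11,0],[0,-0.09,-0.11,0],[0,-0.06,-0.08,0],[0,-0.036,-0.042,0],[0,0,0,0],[0,0,0,0]],
  ],
  gripper=0,
)

```text
t: 23.98
tool_pos: [0.4569, -0.0948, 0.1939]
tool_rot: [0.13, 1.565, -0.13]
contact_force: [0.3, 0.2, 0.3]
opening: 0.0855
```

```bash
python3 - <<'E'
from h import *
ctrl.get_image("scene")
o=ctrl.get_obs();im=ctrl.get_image("wrist");save(im,"w7.png");T=wristT(im,o)
tops(T,im,("wrist","saw_35"),.042,.07)
go([.457,-.0945,.03])
E
```

```text
saw_35 0.96 [231. 222.] n 632 z 0.0469 circ [ 0.4044 -0.1619] dia 0.0359 mean [ 0.4053 -0.161 ]
saw_35 0.95 [ 54. 418.] n 2570 z 0.065 circ [ 6.243e-01 -5.000e-04] dia 0.0462 mean [ 6.206e-01 -3.000e-04]
saw_35 0.92 [231. 284.] n 662 z 0.0469 circ [ 0.4769 -0.1725] dia 0.0362 mean [ 0.4773 -0.1715]
saw_35 0.69 [  5. 411.] n 116 z 0.0481 circ [0.6302 0.047 ] dia 0.0204 mean [0.6294 0.0453]
t 24.13 pos [ 0.4576 -0.0942  0.1935] F [0.3 1.8 0.4] op 0.0857 zaxis [ 0.987 -0.163  0.001] xaxis [ 0.001  0.    -1.   ] units [ 0.654  -0.0017 -0.0027]
```

View pics/w7.png

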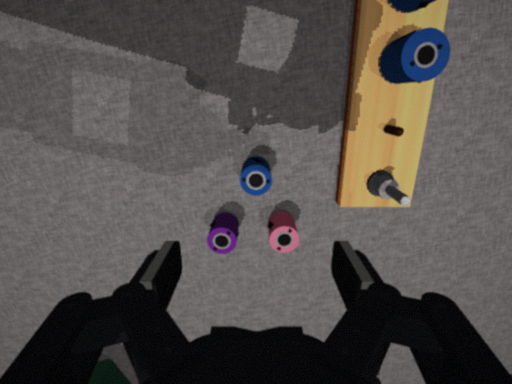

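The blue saw_35 is at (177,256), the same pixel the earlier saws had directly under the tool. Pink (239,284) and purple (240,222) are clear of the fingers. Descend and grip.

Emit:
move_arm(
  increments=[
    [[0.06,-0.001,-0.002,0],[0.1,0,0,0],[0.1,0,0,0],[0.1,0,0,0],[0.1,0,0,0],[0.1,0,0,0],[0.065,0,0,0],[0.03,0,0,0],[0,0,0,0],[0,0,0,0]],
  ],
)

```text
t: 24.97
tool_pos: [0.4569, -0.0945, 0.0296]
tool_rot: [0.129, 1.567, -0.129]
contact_force: [1.3, -0.3, 0.9]
opening: 0.0854
```

Emit:
move_arm(
  increments=[
    [[0,0,0,0],[0,0,0,0],[0,0,0,0],[0,0,0,0],[0,0,0,0],[0,0,0,0],[0,0,0,0],[0,0,0,0],[0,0,0,0],[0,0,0,0],[0,0,0,0]],
  ],
  gripper=1,
)

```text
t: 25.88
tool_pos: [0.4572, -0.095, 0.0305]
tool_rot: [0.129, 1.565, -0.13]
contact_force: [-0.1, -0.2, 5.8]
opening: 0.0341
```

Emit:
move_arm(
  increments=[
    [[-0.05,0,0,0],[-0.1,0,0,0],[-0.12,0,0,0],[-0.12,0,0,0],[-0.12,0,0,0],[-0.1,0.01,0.03,0],[-0.04,0.03,0.09,0],[0,0.04,0.11,0],[0,0.04,0.12,0],[0,0.04,0.12,0],[0,0.03,0.09,0],[0,0.014,0.037,0],[0,0,0,0],[0,0,0,0],[0,0,0,0]],
  ],
)

```text
t: 27.13
tool_pos: [0.6106, -0.069, 0.1913]
tool_rot: [0.13, 1.568, -0.13]
contact_force: [0.4, -0.2, -1.5]
opening: 0.034
```

```bash
python3 - <<'E'
from h import *
o=ctrl.get_obs();im=ctrl.get_image("wrist");save(im,"w8.png");T=wristT(im,o)
tops(T,im,("wrist","saw_52"),.055,.07);tops(T,im,("wrist","post_1"),.03,.056)
go([.6125,-.0685,.052])
E
```

```text
saw_52 0.92 [ 29. 262.] n 3059 z 0.0652 circ [0.6363 0.0695] dia 0.0523 mean [0.6359 0.0682]
saw_52 0.9 [109. 262.] n 1845 z 0.065 circ [ 6.252e-01 -2.000e-04] dia 0.0446 mean [6.253e-01 2.000e-04]
t 27.28 pos [ 0.6109 -0.0691  0.1919] F [-0.5  0.5  0. ] op 0.0342 zaxis [ 0.986 -0.165 -0.   ] xaxis [-0. -0. -1.] units [0.5595 0.0034 0.006 ]
```

View pics/w8.png

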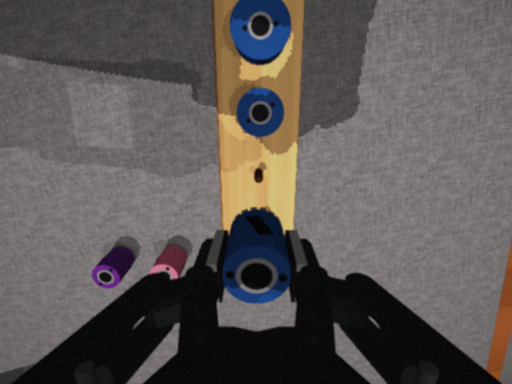

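Post_1 is at (176,258), under the held saw_35, and the decoys are undisturbed. Lower it.

Emit:
move_arm(
  increments=[
    [[0.06,0.004,0.006,0],[0.08,0,0,0],[0.08,0,0,0],[0.08,0,0,0],[0.08,0,0,0],[0.08,0,0,0],[0.06,0,0,0],[0.025,0,0,0],[0.008,0,0,0],[0.005,0,0,0],[0.004,0,0,0],[0.004,0,0,0],[0,0,0,0],[0,0,0,0]],
  ],
)

```text
t: 28.45
tool_pos: [0.6141, -0.0682, 0.0512]
tool_rot: [0.129, 1.566, -0.129]
contact_force: [-0.2, -0.2, -0.6]
opening: 0.0342
```

Emit:
move_arm(
  increments=[
    [[0.004,0,0,0],[0.003,0,0,0],[0.002,0,0,0],[0,0,0,0],[0,0,0,0]],
  ],
)

```text
t: 28.87
tool_pos: [0.6137, -0.0681, 0.0485]
tool_rot: [0.129, 1.567, -0.129]
contact_force: [-1.3, -0.4, 3.4]
opening: 0.0343
```

Contact. Release, lift, and move back to look at the row.

Emit:
move_arm(
  increments=[
    [[0,0,0,0],[0,0,0,0],[0,0,0,0],[0,0,0,0],[0,0,0,0],[-0.04,0,0,0],[-0.08,0,0,0],[-0.1,0,0,0],[-0.12,0,0,0],[-0.12,0,0,0],[-0.12,0,0,0],[-0.12,0,0,0],[-0.08,-0.1,0,0],[0,-0.1,0,0],[0,-0.1,0,0],[0,-0.05,0,0],[0,0,0,0],[0,0,0,0],[0,0,0,0]],
  ],
  gripper=0,
)

```text
t: 30.45
tool_pos: [0.5991, -0.1534, 0.2427]
tool_rot: [0.13, 1.568, -0.128]
contact_force: [0.5, 0.4, 0.3]
opening: 0.0852
```

```bash
python3 - <<'E'
from h import *
ctrl.get_image("scene");ctrl.get_image("scene")
o=ctrl.get_obs();im=ctrl.get_image("wrist");save(im,"w9.png");T=wristT(im,o)
tops(T,im,("wrist","saw_52"),.04,.07);tops(T,im,("wrist","tin"),.03,.056);tops(T,im,("wrist","arbor"),.06,.09)
go([.6125,-.0685,.052])
im=ctrl.get_image("scene");cv2.imwrite("pics/s9.png",cv2.resize(im["pixels"][130:330,60:380,::-1],None,fx=2.4,fy=2.4))
E
```

```text
saw_52 0.92 [ 94. 256.] n 820 z 0.0652 circ [ 0.6132 -0.0686] dia 0.0347 mean [ 0.613  -0.0684]
saw_52 0.89 [190. 118.] n 593 z 0.047 circ [ 0.405  -0.1624] dia 0.0366 mean [ 0.4065 -0.1615]
saw_52 0.74 [192. 172.] n 581 z 0.0469 circ [ 0.4772 -0.1726] dia 0.0364 mean [ 0.4784 -0.1715]
arbor 0.96 [149. 257.] n 83 z 0.0767 circ [ 0.6024 -0.1364] dia 0.0049 mean [ 0.6021 -0.1313]
t 30.75 pos [ 0.5993 -0.1537  0.2429] F [0.5 0.3 0.1] op 0.0856 zaxis [ 0.987 -0.163 -0.   ] xaxis [-0.  0. -1.] units [ 0.7637  0.3448 -0.0032]
```

View pics/s9.png

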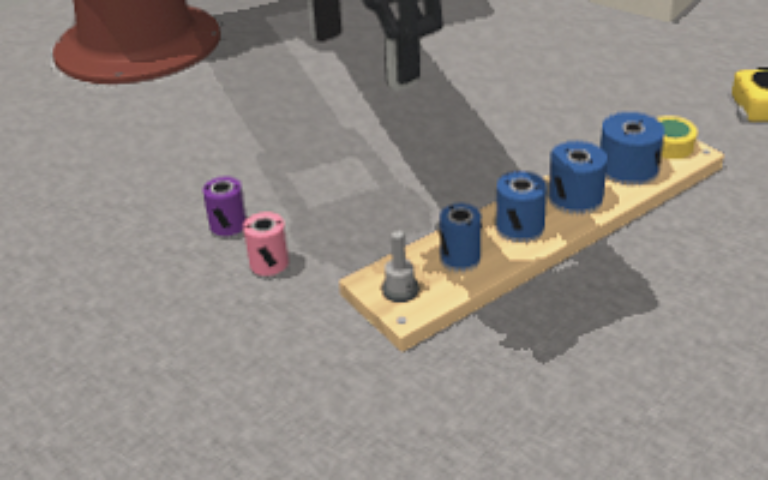

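View pics/w9.png

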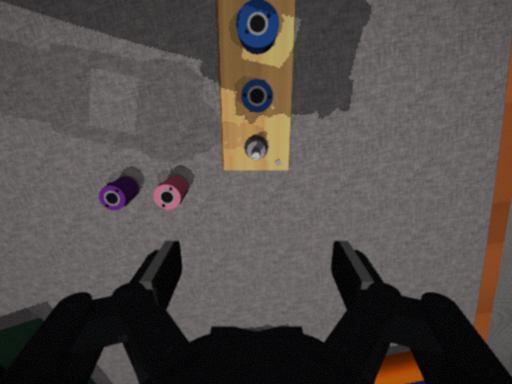

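All four saws stand flat on the board in size order from the arbor. The tin and the two look-alikes are untouched, and the gripper is clear and empty. Handing in.

```bash
python3 -c "
from station import ctrl; print(ctrl.finish_job())"
```

```text
the job is handed in; nothing more can be done
None
```

All four hole saws are back on the board over their dowels. They run 35, 44, 52 and 60 mm from the arbor to the tin end. Each one was lowered until the wrist felt light contact (about 4–7 N) before I let go. The job was handed in at about 31 s.

- **Flat on the board:** the last readings put every saw top at about 65 mm, matching the board plus the saw's height.
- **Centring:** saw_35 is within about 1 mm of its dowel and saw_44 within about 2 mm. Saw_52 and saw_60 are about 2–3 mm off at worst, but those figures rest on dowel positions worked out from the row's spacing, with camera calibration good to about 2 mm.
- **Left alone:** the tin read the same position to within 1 mm after saw_60 was set down, and it shows in place in the final scene picture. It was not re-measured after that, because it was outside the last wrist view. The pink and purple look-alikes did not move.

No check failed or disagreed beyond that scatter, apart from one centring check of saw_60 in the gripper, which gave no usable reading.

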